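# Start a temperature logger in its sprung starter dock

### The arm

A 7-joint arm with a two-finger parallel gripper is mounted at the origin on a cart in front of the work surface, level with it; the furniture and walls round the work are solid. World frame = base frame: x ahead of the robot, y to its left, z up, the work surface at z = 0. Lengths are in mm, angles in rad, forces in N, time in s.
With the tool pointing down it reaches from about 425 to 1025 mm from the base axis. Payload 9.4 kg.
Tool frame: the origin (TCP) lies on the centre line of the jaws, within the pads' length; the fingertips stand 22 mm ahead of it and the grasp point (between the pads) lies 3 mm ahead of it; z points along the fingers, y is the direction in which the jaws open and shut (so a half turn about z gives the same grasp; the last joint's range is limited). The gripper opens to 85 mm and grips with 20 to 120 N. Pads are 22 mm wide; open, the fingers measure 114 mm over their backs; the gripper's body (76 mm by 85 mm) begins 54 mm behind the grasp point. The pads swing forward as they close: fully open they stand 13 mm farther back than shut.
Start: joints at [-1.282, 0.599, -0.003, 1.599, 0.002, 0.943, -0.08], TCP at [259.333, 677.031, 253.275] pointing down, gripper open.
Joint ranges: [-2.57, 2.57], [-0.35, 1.97], [-1.29, 1.29], [0.11, 2.56], [-1.05, 4.19], [0.11, 1.86], [-2.63, 2.63]. Speed limits (rad/s): [2.22, 2.22, 3.01, 3.01, 3.14, 3.14, 3.14].

### API

Orientations are given as a rotation vector (axis times angle).
In Python, from bench import monitor, cams, hand_in gives the robot as it stands.
- The arm moves only by the tool apply_moves, never from a script. Its argument "commands" is a list of rows, each a list of 7 numbers: the shift along the tool's x, y, z in mm, then the turn, a rotation vector about the tool's x, y, z in rad, then the finger opening in mm, from 0 to 85.4. A call has 1 to 20 rows; each row is the pose to reach, as a shift and turn from the pose commanded when the call began, along the tool's axes at that moment; what a row does not reach only later rows make up. A row lasts 1/8 s, in which the tool goes at most 62.5 mm and 10.7 degrees, less where a joint would pass 70% of its speed; a pose out of reach is approached as far as the arm can. A call with a gripper value outside its range is refused whole. The fingers move at their own pace and stop on an object; "grip_force" is the grip in N (left out, the last holds). Time passes only in rows, so rows that repeat a pose let the fingers close. It gives the time, the measured TCP pose, the force and the opening at its end, in the units of the state.
- monitor.sense(): the state, without advancing time (a new reading comes with each control period).
- cams.camera(name): name is "scene" or "top" or "wrist"; returns the picture (420x560x3 uint8, blue, green, red); there is no depth.
- cams.camera_info(name): a dict with "mtx" (3x3 intrinsics, pixels), "rvec" (rotation vector, rad) and "tvec" (3), from world to camera coordinates, as OpenCV has them; the wrist camera has in their place "mount" (4x4, takes a point from camera to tool coordinates, whose origin is the TCP and whose axes are the flange's). Camera axes: x right, y down, z forward; pixel columns grow to the right and rows downward; lengths in mm; the calibration is good to about 2 mm. A picture is of the moment at which its call begins: read the wrist's pose just before it. camera_info takes no time and is no camera call.
- hand_in(): hands the job in, once; it reports no verdict.
The state is a dict: "clock": time; "joint_positions": joint angles; "joint_velocities": joint speeds; "effort": joint torques, N m; "tcp_pos": TCP position; "eef_rot": TCP orientation; "ft_force": force on the tool from outside, world axes, zero at the start; "torque": the same for the moment, N m; "gripper_width": finger opening in mm.
Only numpy, scipy, OpenCV 4.12 (cv2) and the standard library are available. Lean on these libraries where they do the work, as an engineer would, in place of code of your own. Each camera call takes 0.05 s, during which the arm holds its last target. There are 200 camera calls.

### The job

Start the temperature logger for the next shipment: lay it flat, display up and lengthways, into the slot of the starter dock (either end first), then push it in gently until the sprung plunger hidden inside has gone all the way to its stop, and keep it pressed there for about a second without ramming it. Then let go so that the plunger springs fully back, leave the logger lying in the slot, and leave the other things on the bench where they are.

Things in the scene. Friction and masses are not known exactly. Their poses are not given: they have to be found in the camera images.
- logger: loose white box-shaped temperature logger with a small display on top, 86 x 52 x 21 mm, 0.11 kg, lying flat. Origin at the centre of its underside, x along its 86 mm length, y along its 52 mm width, z up. Grip it across its 52 mm width.
- dock: grey starter dock, fixed, 170 long (x), 100 wide (y), 55 mm high; origin at the centre of its underside. +x points from the open apron (front end x = -85 mm) into the hooded slot (hood x = -28 to +85 mm). The slot's level floor (two slippery plastic strips), 20 mm up, runs out over the apron. Two rails on the apron (x = -83 to -30 mm), 58 mm apart, flared at the front, stand 5 mm above that floor.
- mouth (a point): centre of the slot's mouth at floor level: x = -28 mm, y = 0, 20 mm up in the dock's frame; axes as the dock's. The slot behind it is 55 mm wide and 23.5 mm high; cheeks and roof are tapered as a lead-in over the first 8 mm.
- plunger (a joint): stroke of the sprung plunger inside the slot, hidden under the hood: 0 sprung out, 0.018 m at its stop, moved along the dock's +x by the logger's leading end; 4 N at first, 9 N at the stop. Its depth in the slot is unknown within 26 mm: at the stop only 4 to 30 mm of the logger still stand out of the hood, often too little to hold: push it from behind.
- tape: bystander: loose roll of clear tape lying flat, 100 mm across, 26 mm high, origin at the centre of its underside
- gel: bystander: loose pale blue gel pack lying flat, 88 x 165 x 27 mm, origin at the centre of its underside, y along its length
- roll: bystander: loose roll of white labels standing on end, 76 mm across, 53 mm high, origin at the centre of its underside
There are look-alikes about, which are no part of the job. There is more than one size of the logger; the one meant has the size given above.

How it is judged:
By the outcome, as a careful person would: the job done as asked, in the order asked, and still so for the second after the job is handed in, with the robot touching nothing.
It also fails if it takes over 61 s, if anything falls off the work surface, if the arm or the gripper's body presses on something with over 40 N, if the wrist force passes 120 N, or if a joint passes its speed limit or range.

## Working session

There is one attempt and no reset: what is moved stays moved. The work goes in short steps, Python scripts to look and compute and a tool call to move; the robot and the scene stay as the last step left them, time stands still between calls to the robot, and variables do not carry over. Pictures are saved under pics/ and viewed, about 8 in all and at most 12, crops included, and the job is handed in when it is done.

Besides the shell and the picture viewer there is one more tool, called after "Emit:" by a JSON object that holds its "name" and its "arguments", one argument or row to a line. apply_moves: Moves the arm, as the interface text tells. Its arguments: {"type":"object","properties":{"commands":{"type":"array","items":{"type":"array","items":{"type":"number"}}},"grip_force":{"type":"number"}},"required":["commands"]}

```bash
mkdir -p pics; ls; cat > h.py <<'E'
import numpy as np, cv2
from bench import monitor, cams, hand_in
from scipy.spatial.transform import Rotation as R
def px2w(name,pts,z,pose=None):
    """pixels to world at height z"""
    i=cams.camera_info(name); K=np.array(i["mtx"],float)
    if "rvec" in i:
        Rm=cv2.Rodrigues(np.array(i["rvec"],float))[0]; t=np.array(i["tvec"],float).ravel()
        Rc=Rm.T; c=-Rm.T@t
    else:
        s=pose or monitor.sense(); M=np.array(i["mount"],float)
        Rt=R.from_rotvec(s["eef_rot"]).as_matrix()
        Rc=Rt@M[:3,:3]; c=Rt@M[:3,3]+np.array(s["tcp_pos"])
    p=np.c_[np.array(pts,float).reshape(-1,2),np.ones(len(pts))]
    d=(Rc@np.linalg.inv(K)@p.T).T
    return c+d*((np.broadcast_to(z,len(pts))-c[2])/d[:,2])[:,None]
E
python3 - <<'E'
from h import *
s=monitor.sense()
print({k:np.round(v,3).tolist() for k,v in s.items()})
for n in("scene","top"):
    cv2.imwrite(f"pics/{n}0.png",cams.camera(n))
    i=cams.camera_info(n);print(n,np.round(i["mtx"],1).tolist(),i["rvec"],i["tvec"])
print(cams.camera_info("wrist"))
E
```

```text
pics
{'clock': 0.0, 'joint_positions': [-1.282, 0.6, -0.003, 1.6, 0.002, 0.943, -0.08], 'joint_velocities': [0.001, -0.001, 0.001, 0.0, 0.0, 0.001, 0.0], 'effort': [-0.0, -77.644, 1.565, -25.801, 0.012, 0.009, 0.0], 'tcp_pos': [259.224, 676.613, 252.383], 'eef_rot': [-0.571, -3.089, 0.002], 'ft_force': [0.25, 0.124, 0.514], 'torque': [-0.016, 0.022, -0.009], 'gripper_width': 85.343}
scene [[481.2, 0.0, 273.5], [0.0, 481.2, 213.6], [0.0, 0.0, 1.0]] [ 2.32611649 -0.91580642  0.31934896] [-303.94043316  331.5473956   973.20649732]
top [[392.9, 0.0, 280.9], [0.0, 392.9, 211.0], [0.0, 0.0, 1.0]] [ 2.138251   -2.12619497  0.20063652] [ 53.86838714 503.44479626 945.24717718]
{'mtx': array([[354.30373141,   0.        , 279.68134238],
       [  0.        , 354.30373141, 212.90668588],
       [  0.        ,   0.        ,   1.        ]]), 'mount': array([[ 1.50594992e-03, -9.44317139e-01, -3.29033240e-01,
         8.27855315e+01],
       [ 9.99998374e-01,  1.09573014e-03,  1.43216751e-03,
        -2.98156906e-01],
       [-9.91888687e-04, -3.29034862e-01,  9.44317254e-01,
        -1.18760837e+02],
       [ 0.00000000e+00,  0.00000000e+00,  0.00000000e+00,
         1.00000000e+00]])}
```

View pics/top0.png

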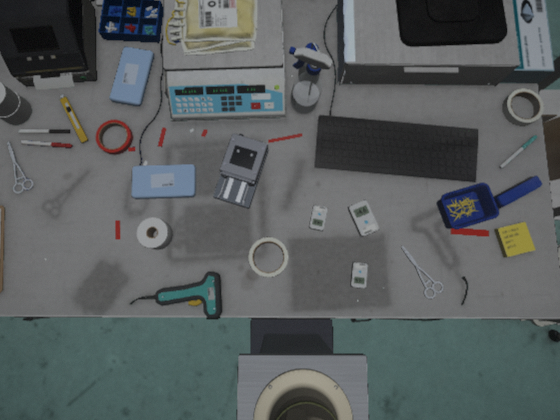

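View pics/scene0.png

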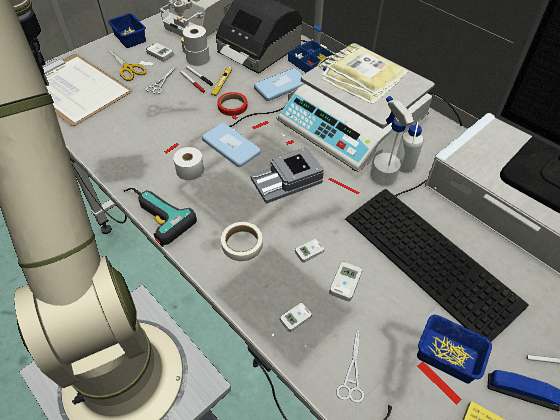

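The top view shows three logger candidates: A (318,217), B (364,217) and C (360,275). B looks largest. The dock is at (241,171), with its apron towards (233,192). I'll enlarge the loggers and the dock.

```bash
python3 - <<'E'
from h import *
a=cv2.imread("pics/top0.png")
l=cv2.resize(a[190:300,300:390],None,fx=5,fy=5,interpolation=cv2.INTER_CUBIC)
d=cv2.resize(a[125:217,205:280],None,fx=6,fy=6,interpolation=cv2.INTER_CUBIC)[:550]
l=l[:550,:]; 
cv2.imwrite("pics/crop1.png",np.hstack([cv2.resize(l,(400,489)),cv2.resize(a[127:217,208:278],(380,489),interpolation=cv2.INTER_CUBIC)]))
for n,p in (("A",(318,217)),("B",(364,217)),("C",(360,275)),("dock",(241,171)),("tape",(268,257)),("roll",(153,233)),("gel",(163,181))):print(n,px2w("top",[p],20)[0].round())
E
```

```text
A [492. -39.  20.]
B [ 493. -158.   20.]
C [ 345. -143.   20.]
dock [614. 162.  20.]
tape [389.  89.  20.]
roll [448. 382.  20.]
gel [585. 365.  20.]
```

View pics/crop1.png

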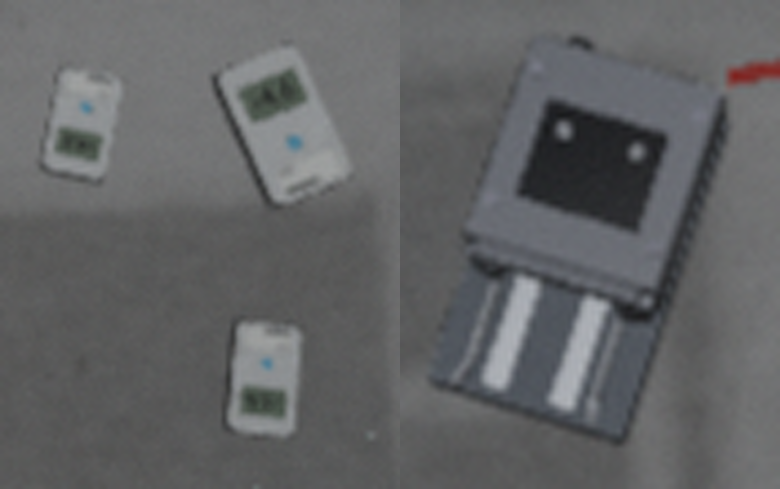

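```bash
python3 - <<'E'
from h import *
f=lambda pts,z: px2w("top",np.array(pts)/4.444+[300,190],z)
g=lambda pts,z: px2w("top",(np.array(pts)-[400,0])/5.43+[208,127],z)
for n,p,z in (("A",[(60,68),(122,80),(103,182),(40,168)],21),("B",[(219,72),(292,45),(352,168),(282,204)],21),("C",[(238,320),(301,325),(297,437),(228,432)],21)):
    w=f(p,z); e=np.diff(np.r_[w,w[:1]],axis=0)
    print(n,w[:,:2].round().tolist(),w.mean(0).round(1),np.linalg.norm(e,axis=1).round(),np.degrees(np.arctan2(e[:,1],e[:,0])).round(1))
for n,p,z in (("hoodtop",[(535,40),(723,92),(655,300),(468,240)],55),("apron front",[(432,382),(620,438)],18),("strips front",[(493,390),(566,408)],20),("strips back",[(525,278),(596,298)],20)):
    w=g(p,z);e=np.diff(np.r_[w,w[:1]],axis=0)
    print(n,w[:,:2].round(1).tolist(),w.mean(0).round(1),np.linalg.norm(e,axis=1).round(),np.degrees(np.arctan2(e[:,1],e[:,0])).round(1))
E
```

```text
A [[523.0, -28.0], [516.0, -64.0], [456.0, -52.0], [464.0, -16.0]] [489.8 -39.9  21. ] [37. 61. 37. 60.] [-100.8  168.7   77.7  -11.6]
B [[521.0, -121.0], [538.0, -164.0], [465.0, -196.0], [444.0, -155.0]] [ 492.  -158.9   21. ] [46. 79. 46. 84.] [ -69.2 -155.9  117.2   24. ]
C [[378.0, -128.0], [375.0, -164.0], [312.0, -159.0], [315.0, -120.0]] [ 345.  -142.7   21. ] [36. 63. 39. 63.] [-94.2 176.   86.2  -6.7]
hoodtop [[701.4, 181.7], [676.2, 92.1], [574.6, 122.6], [602.8, 210.4]] [638.7 151.7  55. ] [ 93. 106.  92. 103.] [-105.7  163.3   72.2  -16.2]
apron front [[542.8, 230.9], [516.1, 140.4]] [529.5 185.6  18. ] [94. 94.] [-106.4   73.6]
strips front [[538.7, 201.3], [530.2, 166.3]] [534.4 183.8  20. ] [36. 36.] [-103.7   76.3]
strips back [[594.0, 187.6], [584.3, 153.1]] [589.2 170.3  20. ] [36. 36.] [-105.7   74.3]
```

B measures about 82 x 46 mm over its rounded top, which fits the 86 x 52 logger. A and C are only about 62 x 37 mm, so they are the smaller look-alikes. The dock's axis is at about -17°, with its front at (529.5,185.6) and hood centre at (638.7,151.7), 114 mm apart against 113.5 nominal.

```bash
cat >> h.py <<'E'
def go(*targets):
    """targets: (x,y,z,az deg of tool x), tool down -> shift/turn from present pose"""
    s=monitor.sense(); R0=R.from_rotvec(s["eef_rot"])
    print("now",round(s["clock"],2),np.round(s["tcp_pos"],1),"az",np.degrees(np.arctan2(*R0.as_matrix()[[1,0],0])).round(2),"F",np.round(s["ft_force"],1),"w",round(s["gripper_width"],1),"q7",round(s["joint_positions"][6],2))
    for x,y,z,az in targets:
        Rt=R.from_euler("z",az,degrees=True)*R.from_euler("x",180,degrees=True)
        print(R0.inv().apply(np.array([x,y,z])-s["tcp_pos"]).round(1).tolist(),(R0.inv()*Rt).as_rotvec().round(4).tolist())
E
python3 -c "
from h import *
go((460,350,240,180),(472,-168,240,204),(472,-168,150,204))"
```

```text
now 0.1 [259.2 676.6 252.5] az 159.04 F [ 0.3 -0.2 -1.7] w 85.6 q7 -0.08
[-304.3, -233.2, 12.9] [-0.0015, -0.0001, -0.3658]
[-500.8, -712.6, 13.6] [-0.0014, -0.0004, -0.7846]
[-500.8, -712.5, 103.6] [-0.0014, -0.0004, -0.7846]
```

Emit:
{"name": "apply_moves", "arguments": {
  "commands": [
    [-300,-233,13,0,0,-0.366,85],
    [-300,-233,13,0,0,-0.366,85],
    [-300,-233,13,0,0,-0.366,85],
    [-300,-233,13,0,0,-0.366,85],
    [-300,-233,13,0,0,-0.366,85],
    [-300,-233,13,0,0,-0.366,85],
    [-500,-712,13,0,0,-0.785,85],
    [-500,-712,13,0,0,-0.785,85],
    [-500,-712,13,0,0,-0.785,85],
    [-500,-712,13,0,0,-0.785,85],
    [-500,-712,13,0,0,-0.785,85],
    [-500,-712,13,0,0,-0.785,85],
    [-500,-712,13,0,0,-0.785,85],
    [-500,-712,13,0,0,-0.785,85],
    [-500,-712,100,0,0,-0.785,85],
    [-500,-712,100,0,0,-0.785,85],
    [-500,-712,100,0,0,-0.785,85],
    [-500,-712,100,0,0,-0.785,85],
    [-500,-712,100,0,0,-0.785,85],
    [-500,-712,100,0,0,-0.785,85]
  ],
  "grip_force": 30
}}

```text
clock: 2.6
tcp_pos: [472.1, -166.4, 154.3]
eef_rot: [-0.654, 3.071, -0.001]
ft_force: [0.8, -0.3, -0.7]
gripper_width: 85.1
```

```bash
python3 -c "
from h import *
go()
cv2.imwrite('pics/w1.png',cams.camera('wrist'))"
```

```text
now 2.6 [ 472.1 -166.4  154.3] az -155.94 F [ 0.8 -0.3 -0.7] w 85.1 q7 2.07
```

View pics/w1.png

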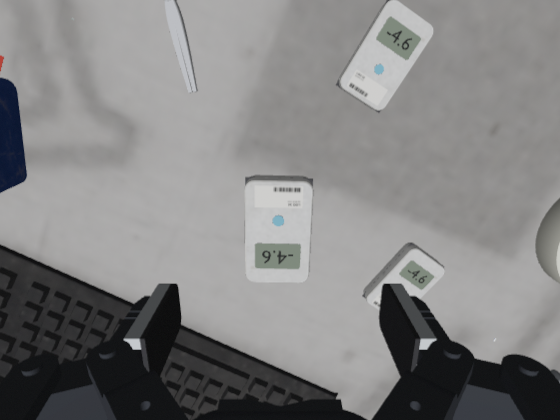

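The wrist view shows B in the middle, with top corners near (246,179), (312,179), (309,281) and (247,281). C is at (386,55) and A at (404,282).

```bash
python3 - <<'E'
from h import *
for n,p in (("B",[(246,179),(312,179),(309.5,282),(246,282)]),("C",[(390,1),(433,30),(378,109),(340,84)])):
    w=px2w("wrist",p,21);e=np.diff(np.r_[w,w[:1]],axis=0)
    print(n,w[:,:2].round(1).tolist(),w.mean(0).round(1),np.linalg.norm(e,axis=1).round(1),np.degrees(np.arctan2(e[:,1],e[:,0])).round(1))
# projected check of jaw centre line
E
```

```text
B [[462.9, -199.2], [443.2, -155.3], [520.9, -119.9], [541.9, -166.7]] [ 492.2 -160.3   21. ] [48.1 85.3 51.3 85.4] [ 114.2   24.5  -65.8 -157.7]
C [[321.1, -160.6], [324.0, -127.4], [380.7, -135.6], [377.0, -166.6]] [ 350.7 -147.6   21. ] [33.3 57.3 31.3 56.2] [ 85.   -8.2 -96.7 173.8]
```

```bash
python3 -c "
from h import *
go((472.1,-169,28,203.9))"
```

```text
now 2.65 [ 472.  -166.5  154.1] az -155.95 F [ 0.3 -0.6  0.3] w 85.2 q7 2.07
[1.1, -2.2, 126.2] [-0.001, 0.0013, 0.0026]
```

Emit:
{"name": "apply_moves", "arguments": {
  "commands": [
    [1,-2,60,0,0,0.0026,85],
    [1,-2,100,0,0,0.0026,85],
    [1,-2,120,0,0,0.0026,85],
    [1,-2,126,0,0,0.0026,85],
    [1,-2,126,0,0,0.0026,85],
    [1,-2,126,0,0,0.0026,85]
  ]
}}

```text
clock: 3.4
tcp_pos: [472.0, -169.1, 28.3]
eef_rot: [-0.649, 3.072, -0.001]
ft_force: [0.3, -0.7, -0.0]
gripper_width: 85.0
```

```bash
python3 -c "
from h import *
go((472.1,-169,28,203.9))"
```

```text
now 3.4 [ 472.  -169.1   28.3] az -156.13 F [ 0.3 -0.7 -0. ] w 85.0 q7 2.02
[-0.1, 0.1, 0.3] [-0.001, 0.0013, -0.0006]
```

Emit:
{"name": "apply_moves", "arguments": {
  "commands": [
    [0,0,0,0,0,0,40],
    [0,0,0,0,0,0,40],
    [0,0,0,0,0,0,40],
    [0,0,0,0,0,0,40],
    [0,0,0,0,0,0,40],
    [0,0,0,0,0,0,40],
    [0,0,0,0,0,0,40],
    [0,0,0,0,0,0,40]
  ],
  "grip_force": 35
}}

```text
clock: 4.4
tcp_pos: [471.8, -169.1, 28.0]
eef_rot: [-0.649, 3.073, -0.001]
ft_force: [-0.6, 0.4, 8.0]
gripper_width: 51.3
```

```bash
python3 -c "
from h import *
go((472,-169,200,204),(611,161,200,163))"
```

```text
now 4.4 [ 471.8 -169.1   28. ] az -156.14 F [-0.6  0.4  8. ] w 51.3 q7 2.02
[-0.4, -0.2, -172.0] [-0.0008, 0.0008, -0.0024]
[-261.0, 245.4, -171.9] [-0.0004, 0.0011, 0.7132]
```

Emit:
{"name": "apply_moves", "arguments": {
  "commands": [
    [0,0,-30,0,0,0,40],
    [0,0,-80,0,0,0,40],
    [0,0,-130,0,0,0,40],
    [0,0,-172,0,0,0,40],
    [-50,47,-172,0,0,0.15,40],
    [-100,94,-172,0,0,0.3,40],
    [-145,136,-172,0,0,0.45,40],
    [-190,178,-172,0,0,0.6,40],
    [-230,216,-172,0,0,0.713,40],
    [-261,245,-172,0,0,0.713,40],
    [-261,245,-172,0,0,0.713,40],
    [-261,245,-172,0,0,0.713,40],
    [-261,245,-172,0,0,0.713,40]
  ]
}}

```text
clock: 6.02
tcp_pos: [610.7, 158.9, 199.4]
eef_rot: [-0.467, -3.106, 0.001]
ft_force: [0.2, 0.5, -1.0]
gripper_width: 50.8
```

```bash
python3 -c "
from h import *
go()
cv2.imwrite('pics/w2.png',cams.camera('wrist'));go()"
```

```text
now 6.03 [610.7 158.9 199.4] az 162.9 F [ 0.2  0.5 -1. ] w 50.8 q7 0.97
now 6.08 [610.8 159.  199.5] az 162.89 F [ 0.1  0.3 -1.4] w 50.7 q7 0.97
```

View pics/w2.png

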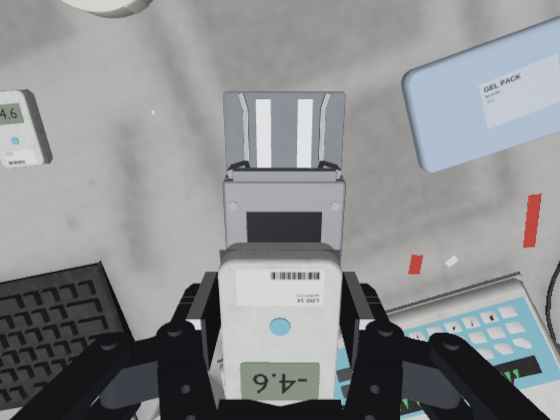

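The dock is seen apron first: front edge at row 92, columns 224–345, strips at columns 263 and 304, hood front edge near row 181. The logger is held square, its rear edge at row 255. I'll enlarge this.

```bash
python3 -c "
from h import *
a=cv2.imread('pics/w2.png')[85:285,205:360]
cv2.imwrite('pics/w2c.png',cv2.resize(a,(465,600),interpolation=cv2.INTER_CUBIC))"
```

```text
(no output)
```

View pics/w2c.png

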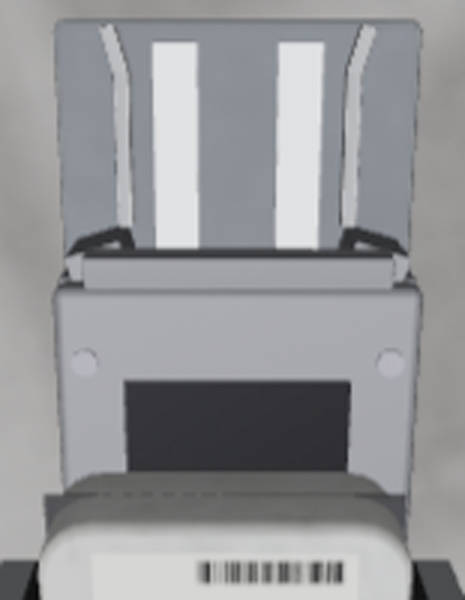

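```bash
python3 - <<'E'
from h import *
f=lambda p,z: px2w("wrist",np.array(p)/3+[205,85],z,S)
S=monitor.sense(); 
def sh(n,p,z):
    w=f(p,z); m=w.mean(0)
    print(n,w[:,:2].round(1).tolist(),"mid",m[:2].round(1),"len",np.linalg.norm(w[0]-w[1]).round(1),"perp az",(np.degrees(np.arctan2(*(w[1]-w[0])[[1,0]]))-90).round(2)); return m
a=sh("apron",[(57,20),(420,20)],19.5); b=sh("strip f",[(175.5,42),(301.5,42)],20); c=sh("strip b",[(176.5,247),(298,247)],20)
r=sh("rails back",[(130,232),(343,232)],25);h=sh("hood f",[(55,291),(420,291)],55); v=sh("rivets",[(84,362),(390,362)],55)
for p,q in((a,h),(b,c),(a,v),(a,r)): print(np.linalg.norm((q-p)[:2]).round(1),np.degrees(np.arctan2(*(q-p)[[1,0]])).round(2))
# logger: rear top edge & sides at its height
lz=S["tcp_pos"][2]-28+21
l=px2w("wrist",[(220,300),(219,268),(341,268),(341,300),(222,398),(339,398)],lz,S)
T=R.from_rotvec(S["eef_rot"]).inv().apply(l-S["tcp_pos"]); print(T.round(1))
E
```

```text
apron [[520.2, 140.1], [548.4, 232.4]] mid [534.3 186.3] len 96.5 perp az -17.02
strip f [[534.7, 168.6], [544.6, 200.7]] mid [539.6 184.7] len 33.7 perp az -17.02
strip b [[587.6, 151.8], [597.7, 184.8]] mid [592.7 168.3] len 34.6 perp az -17.02
rails back [[578.9, 141.2], [596.2, 197.9]] mid [587.5 169.6] len 59.3 perp az -17.02
hood f [[582.8, 122.4], [610.0, 211.2]] mid [596.4 166.8] len 92.9 perp az -17.02
rivets [[602.9, 123.1], [626.2, 199.3]] mid [614.5 161.2] len 79.7 perp az -17.03
65.1 -17.4
55.5 -17.13
84.1 -17.35
55.8 -17.41
[[  1.  -24.7   7. ]
 [ 15.8 -24.3   7. ]
 [ 15.8  24.2   7. ]
 [  1.1  25.    7. ]
 [-51.1 -26.6   7. ]
 [-51.1  27.2   7. ]]
```

```bash
cat >> h.py <<'E'
F0=np.array([531.9,186.6]); U=np.array([.9553,-.2957]); V=np.array([.2957,.9553])
def dk(x,y,z,az=162.8): return (*(F0+(x+85)*U+y*V),z,az)
E
python3 -c "
from h import *
go(dk(-101,0,199),dk(-101,0,56))"
```

```text
now 6.08 [610.8 159.  199.5] az 162.89 F [ 0.1  0.3 -1.4] w 50.7 q7 0.97
[99.5, 3.2, 0.5] [-0.0006, -0.0, 0.0016]
[99.5, 3.3, 143.5] [-0.0006, -0.0, 0.0016]
```

Emit:
{"name": "apply_moves", "arguments": {
  "commands": [
    [45,1.5,0,0,0,0.0016,40],
    [80,3,0,0,0,0.0016,40],
    [99.5,3.3,0,0,0,0.0016,40],
    [99.5,3.3,50,0,0,0.0016,40],
    [99.5,3.3,100,0,0,0.0016,40],
    [99.5,3.3,130,0,0,0.0016,40],
    [99.5,3.3,143.5,0,0,0.0016,40],
    [99.5,3.3,143.5,0,0,0.0016,40],
    [99.5,3.3,143.5,0,0,0.0016,40],
    [99.5,3.3,143.5,0,0,0.0016,40]
  ]
}}

```text
clock: 7.32
tcp_pos: [517.5, 193.2, 57.0]
eef_rot: [0.466, 3.105, 0.002]
ft_force: [0.3, 0.3, -0.4]
gripper_width: 51.1
```

```bash
python3 -c "
from h import *
go(dk(-101,0,49))
a=cams.camera('scene'); a=a[135:215,235:340]
i=cams.camera('wrist')
cv2.imwrite('pics/p3.png',np.hstack([cv2.resize(a,(551,420),interpolation=cv2.INTER_CUBIC),i[:,160:400]]))"
```

```text
now 7.33 [517.5 193.2  57. ] az 162.92 F [ 0.3  0.3 -0.4] w 51.1 q7 0.87
[0.3, -2.0, 8.0] [0.0014, 0.0016, 0.0021]
```

View pics/p3.png

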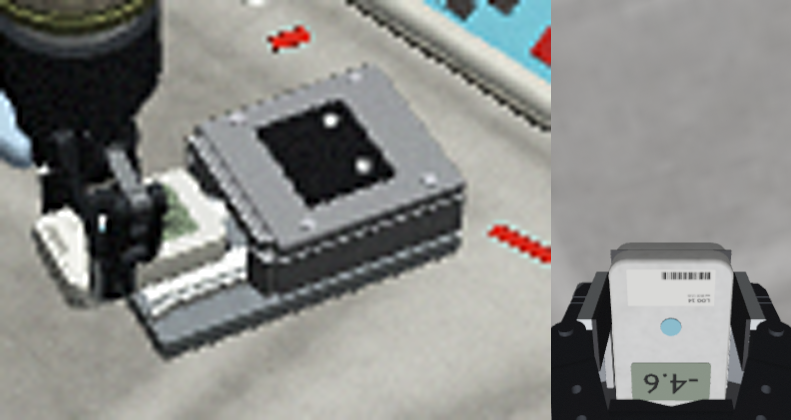

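The scene view shows the logger over the apron, nose just short of the mouth, near rail visible beside it. I'll correct 2 mm sideways and lower it.

Emit:
{"name": "apply_moves", "arguments": {
  "commands": [
    [0,-2,0,0,0,0.002,40],
    [0,-2,3,0,0,0.002,40],
    [0,-2,5,0,0,0.002,40],
    [0,-2,7,0,0,0.002,40],
    [0,-2,8,0,0,0.002,40],
    [0,-2,8,0,0,0.002,40],
    [0,-2,8,0,0,0.002,40]
  ]
}}

```text
clock: 8.3
tcp_pos: [516.2, 191.0, 48.0]
eef_rot: [0.469, 3.106, 0.0]
ft_force: [-1.5, -0.0, 3.7]
gripper_width: 50.7
```

```bash
python3 -c "
from h import *
go(dk(-101,0,48.5),dk(-76,0,48.5))"
```

```text
now 8.3 [516.2 191.   48. ] az 162.81 F [-1.5 -0.   3.7] w 50.7 q7 0.87
[-0.3, 0.4, -0.5] [0.0001, 0.0001, 0.0002]
[-25.3, 0.4, -0.5] [0.0001, 0.0001, 0.0002]
```

Emit:
{"name": "apply_moves", "arguments": {
  "commands": [
    [-3,0.3,-0.4,0,0,0,40],
    [-6,0.3,-0.4,0,0,0,40],
    [-9,0.3,-0.4,0,0,0,40],
    [-12,0.3,-0.4,0,0,0,40],
    [-12,0.3,-0.4,0,0,0,40]
  ]
}}

```text
clock: 8.93
tcp_pos: [528.2, 187.6, 48.1]
eef_rot: [0.47, 3.106, 0.0]
ft_force: [1.1, -0.2, -0.8]
gripper_width: 51.2
```

```bash
python3 -c "
from h import *
go(dk(-76,0,48.5))"
```

```text
now 8.93 [528.2 187.6  48.1] az 162.79 F [ 1.1 -0.2 -0.8] w 51.2 q7 0.88
[-12.9, 0.2, -0.4] [0.0001, 0.0003, -0.0001]
```

Moving freely; continue inward.

Emit:
{"name": "apply_moves", "arguments": {
  "commands": [
    [-3,0.2,-0.2,0,0,0,40],
    [-6,0.2,-0.2,0,0,0,40],
    [-9,0.2,-0.2,0,0,0,40],
    [-12,0.2,-0.2,0,0,0,40],
    [-15,0.2,-0.2,0,0,0,40],
    [-15,0.2,-0.2,0,0,0,40]
  ]
}}

```text
clock: 9.68
tcp_pos: [542.5, 183.4, 48.4]
eef_rot: [0.47, 3.106, 0.0]
ft_force: [0.5, 0.3, -0.5]
gripper_width: 51.0
```

```bash
python3 -c "
from h import *
go(dk(-76,0,48.5))
a=cams.camera('scene'); a=a[135:215,235:340]
cv2.imwrite('pics/p4.png',cv2.resize(a,(735,560),interpolation=cv2.INTER_CUBIC))"
```

```text
now 9.68 [542.5 183.4  48.4] az 162.8 F [ 0.5  0.3 -0.5] w 51.0 q7 0.9
[2.0, -0.1, -0.1] [0.0001, 0.0002, -0.0001]
```

View pics/p4.png

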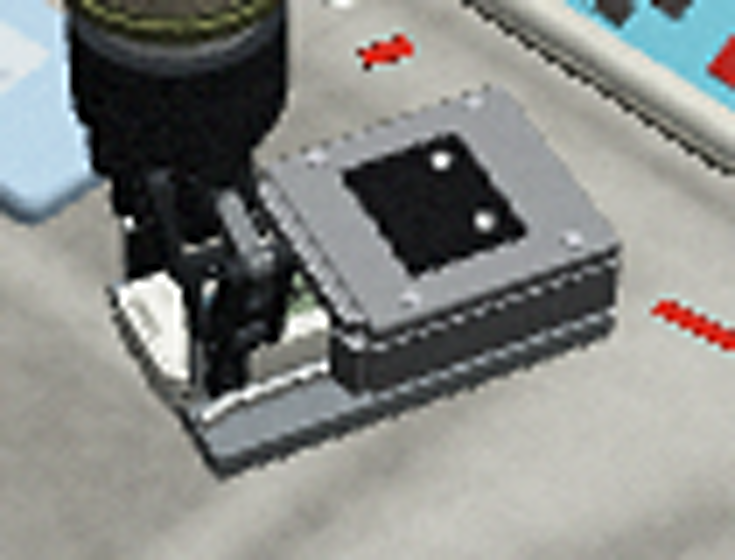

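The nose is inside the hood and the logger moves without resistance. I'll go 13 mm further, still ahead of the plunger, then release.

Emit:
{"name": "apply_moves", "arguments": {
  "commands": [
    [-3,0,0,0,0,0,40],
    [-6,0,0,0,0,0,40],
    [-9,0,0,0,0,0,40],
    [-13,0,0,0,0,0,40],
    [-13,0,0,0,0,0,40]
  ]
}}

```text
clock: 10.35
tcp_pos: [555.1, 179.5, 48.4]
eef_rot: [0.47, 3.106, 0.0]
ft_force: [-0.7, 0.3, -1.0]
gripper_width: 51.3
```

```bash
python3 -c "
from h import *
go(dk(-60,0,48))"
```

```text
now 10.35 [555.1 179.5  48.4] az 162.79 F [-0.7  0.3 -1. ] w 51.3 q7 0.91
[-0.8, -0.0, 0.4] [0.0001, 0.0004, -0.0002]
```

Emit:
{"name": "apply_moves", "arguments": {
  "commands": [
    [0,0,0,0,0,0,70],
    [0,0,0,0,0,0,70],
    [0,0,0,0,0,0,70],
    [0,0,0,0,0,0,70],
    [0,0,0,0,0,0,70],
    [0,0,-20,0,0,0,70],
    [0,0,-50,0,0,0,70],
    [0,0,-60,0,0,0,70],
    [30,0,-60,0,0,0,0],
    [50,0,-60,0,0,0,0],
    [50,0,-60,0,0,0,0],
    [50,0,-60,0,0,0,0],
    [50,0,-60,0,0,0,0],
    [50,0,-60,0,0,0,0],
    [50,0,-60,0,0,0,0],
    [50,0,-60,0,0,0,0]
  ]
}}

```text
clock: 12.35
tcp_pos: [506.9, 194.4, 108.4]
eef_rot: [0.47, 3.106, -0.0]
ft_force: [0.4, 0.3, 0.8]
gripper_width: 0.1
```

```bash
python3 -c "
from h import *
go(dk(-110,0,47))
cv2.imwrite('pics/p5.png',np.hstack([cv2.resize(cams.camera('scene')[135:215,235:340],(551,420),interpolation=cv2.INTER_CUBIC),cams.camera('wrist')[:,160:400]]))"
```

```text
now 12.35 [506.9 194.4 108.4] az 162.8 F [0.4 0.3 0.8] w 0.1 q7 0.85
[-1.1, -0.0, 61.4] [-0.0, 0.0001, 0.0001]
```

View pics/p5.png

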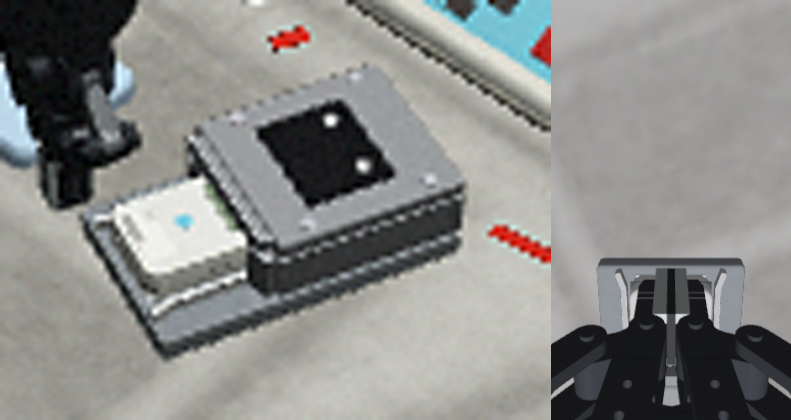

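The logger lies flat between the rails with its nose in the slot. The closed fingers are clear behind it. I'll lower them and push.

Emit:
{"name": "apply_moves", "arguments": {
  "commands": [
    [0,0,40,0,0,0,0],
    [0,0,58,0,0,0,0],
    [0,0,61.4,0,0,0,0],
    [0,0,61.4,0,0,0,0],
    [-5,0,61.4,0,0,0,0],
    [-10,0,61.4,0,0,0,0],
    [-14,0,61.4,0,0,0,0],
    [-17,0,61.4,0,0,0,0],
    [-20,0,61.4,0,0,0,0],
    [-20,0,61.4,0,0,0,0]
  ]
}}

```text
clock: 13.7
tcp_pos: [526.1, 188.4, 47.0]
eef_rot: [0.47, 3.106, 0.0]
ft_force: [0.3, 0.1, -0.3]
gripper_width: -0.0
```

```bash
cat >> h.py <<'E'
def st():
    s=monitor.sense(); p=np.array(s["tcp_pos"]); d=p[:2]-F0; f=np.array(s["ft_force"])
    print("t %.2f dock x %.1f y %.2f z %.1f  F along u %.1f v %.1f z %.1f"%(s["clock"],d@U-85,d@V,p[2],f[:2]@U,f[:2]@V,f[2]))
E
python3 -c "
from h import *
st()"
```

```text
t 13.70 dock x -91.0 y 0.03 z 47.0  F along u 0.2 v 0.2 z -0.3
```

Emit:
{"name": "apply_moves", "arguments": {
  "commands": [
    [-2,0,0,0,0,0,0],
    [-4,0,0,0,0,0,0],
    [-6,0,0,0,0,0,0],
    [-8,0,0,0,0,0,0],
    [-8,0,0,0,0,0,0]
  ]
}}

```text
clock: 14.32
tcp_pos: [533.8, 186.1, 47.0]
eef_rot: [0.47, 3.106, 0.0]
ft_force: [-0.0, -0.3, 0.5]
gripper_width: -0.2
```

```bash
python3 -c "
from h import *
st()"
```

```text
t 14.32 dock x -83.0 y 0.10 z 47.0  F along u 0.1 v -0.3 z 0.5
```

Emit:
{"name": "apply_moves", "arguments": {
  "commands": [
    [-2,0,0,0,0,0,0],
    [-4,0,0,0,0,0,0],
    [-6,0,0,0,0,0,0],
    [-8,0,0,0,0,0,0],
    [-8,0,0,0,0,0,0]
  ]
}}

```text
clock: 14.95
tcp_pos: [540.5, 184.0, 47.0]
eef_rot: [-0.469, -3.105, 0.0]
ft_force: [-4.1, 1.2, 3.3]
gripper_width: -0.0
```

```bash
python3 -c "
from h import *
st()"
```

```text
t 14.95 dock x -76.0 y 0.01 z 47.0  F along u -4.3 v -0.0 z 3.3
```

Plunger contact: 4.3 N along the slot. I'll continue in small steps.

Emit:
{"name": "apply_moves", "arguments": {
  "commands": [
    [-1.5,0,0,0,0,0,0],
    [-3,0,0,0,0,0,0],
    [-4.5,0,0,0,0,0,0],
    [-6,0,0,0,0,0,0],
    [-6,0,0,0,0,0,0]
  ]
}}

```text
clock: 15.58
tcp_pos: [545.6, 182.4, 47.0]
eef_rot: [-0.468, -3.104, 0.001]
ft_force: [-5.4, 2.2, 4.3]
gripper_width: 0.2
```

```bash
python3 -c "
from h import *
st()"
```

```text
t 15.57 dock x -70.6 y 0.01 z 47.0  F along u -5.9 v 0.5 z 4.3
```

Emit:
{"name": "apply_moves", "arguments": {
  "commands": [
    [-1,0,0,0,0,0,0],
    [-2,0,0,0,0,0,0],
    [-3,0,0,0,0,0,0],
    [-4,0,0,0,0,0,0],
    [-4,0,0,0,0,0,0]
  ]
}}

```text
clock: 16.2
tcp_pos: [548.9, 181.3, 47.0]
eef_rot: [-0.467, -3.104, 0.001]
ft_force: [-7.1, 2.6, 5.7]
gripper_width: -0.5
```

```bash
python3 -c "
from h import *
st()"
```

```text
t 16.20 dock x -67.2 y -0.02 z 47.0  F along u -7.6 v 0.3 z 5.7
```

Emit:
{"name": "apply_moves", "arguments": {
  "commands": [
    [-1,0,0,0,0,0,0],
    [-2,0,0,0,0,0,0],
    [-3,0,0,0,0,0,0],
    [-3,0,0,0,0,0,0]
  ]
}}

```text
clock: 16.7
tcp_pos: [551.5, 180.6, 47.0]
eef_rot: [-0.467, -3.103, 0.001]
ft_force: [-7.8, 2.6, 6.7]
gripper_width: 0.1
```

```bash
python3 -c "
from h import *
st()"
```

```text
t 16.70 dock x -64.5 y 0.02 z 47.0  F along u -8.3 v 0.2 z 6.7
```

Emit:
{"name": "apply_moves", "arguments": {
  "commands": [
    [-1,0,0,0,0,0,0],
    [-2,0,0,0,0,0,0],
    [-3,0,0,0,0,0,0],
    [-3,0,0,0,0,0,0]
  ]
}}

```text
clock: 17.2
tcp_pos: [554.0, 179.7, 46.9]
eef_rot: [-0.467, -3.103, 0.001]
ft_force: [-9.9, 4.4, 7.1]
gripper_width: -0.1
```

```bash
python3 -c "
from h import *
st()
cv2.imwrite('pics/p6.png',cv2.resize(cams.camera('scene')[135:215,235:340],(735,560),interpolation=cv2.INTER_CUBIC))"
```

```text
t 17.20 dock x -61.9 y -0.05 z 46.9  F along u -10.7 v 1.3 z 7.1
```

View pics/p6.png

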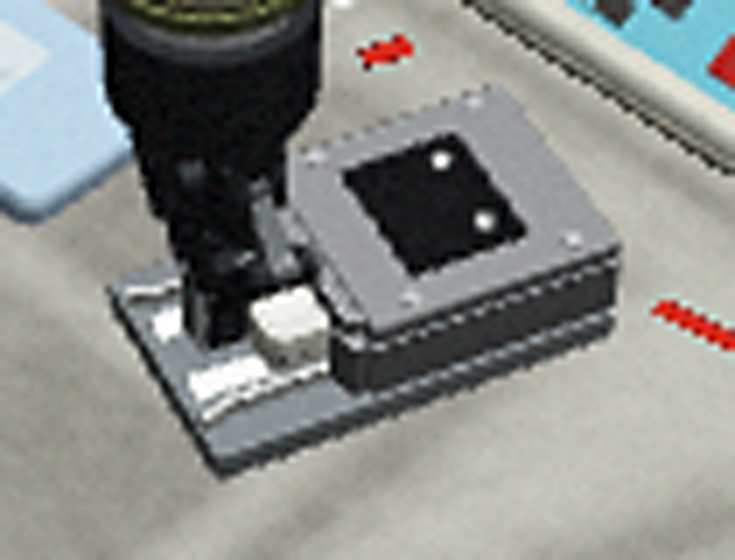

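The logger is level and still stands out about 20 mm. There is no stop signature yet, so I continue finely.

Emit:
{"name": "apply_moves", "arguments": {
  "commands": [
    [-0.7,0,0,0,0,0,0],
    [-1.4,0,0,0,0,0,0],
    [-2,0,0,0,0,0,0],
    [-2,0,0,0,0,0,0]
  ]
}}

```text
clock: 17.75
tcp_pos: [555.7, 179.2, 47.0]
eef_rot: [-0.466, -3.102, 0.001]
ft_force: [-10.7, 3.5, 7.6]
gripper_width: 0.3
```

```bash
python3 -c "
from h import *
st()"
```

```text
t 17.75 dock x -60.1 y -0.00 z 47.0  F along u -11.2 v 0.2 z 7.6
```

Emit:
{"name": "apply_moves", "arguments": {
  "commands": [
    [-0.7,0,0,0,0,0,0],
    [-1.4,0,0,0,0,0,0],
    [-2,0,0,0,0,0,0],
    [-2,0,0,0,0,0,0]
  ]
}}

```text
clock: 18.25
tcp_pos: [557.3, 178.7, 46.9]
eef_rot: [-0.466, -3.102, 0.001]
ft_force: [-11.2, 3.9, 9.4]
gripper_width: 0.0
```

```bash
python3 -c "
from h import *
st()"
```

```text
t 18.25 dock x -58.4 y 0.00 z 46.9  F along u -11.9 v 0.4 z 9.4
```

Emit:
{"name": "apply_moves", "arguments": {
  "commands": [
    [-0.7,0,0,0,0,0,0],
    [-1.4,0,0,0,0,0,0],
    [-2,0,0,0,0,0,0],
    [-2,0,0,0,0,0,0]
  ]
}}

```text
clock: 18.75
tcp_pos: [557.5, 178.6, 46.9]
eef_rot: [-0.464, -3.099, 0.002]
ft_force: [-15.6, 5.6, 13.6]
gripper_width: 0.0
```

```bash
python3 -c "
from h import *
st()"
```

```text
t 18.75 dock x -58.2 y -0.03 z 46.9  F along u -16.6 v 0.8 z 13.6
```

Emit:
{"name": "apply_moves", "arguments": {
  "commands": [
    [-0.7,0,0,0,0,0,0],
    [-1.4,0,0,0,0,0,0],
    [-2,0,0,0,0,0,0],
    [-2,0,0,0,0,0,0]
  ]
}}

```text
clock: 19.25
tcp_pos: [557.6, 178.6, 46.9]
eef_rot: [-0.462, -3.096, 0.003]
ft_force: [-21.5, 7.3, 17.7]
gripper_width: 0.6
```

```bash
python3 -c "
from h import *
st()"
```

```text
t 19.25 dock x -58.1 y -0.07 z 46.9  F along u -22.7 v 0.6 z 17.7
```

The stop is clear: position stalls at -58.2 while the force climbs from 12 to 22.7 N. I'll ease it slightly, hold briefly, then retreat slowly so the spring does not fling the logger out.

Emit:
{"name": "apply_moves", "arguments": {
  "commands": [
    [1.5,0,0,0,0,0,0],
    [1.5,0,0,0,0,0,0],
    [1.5,0,0,0,0,0,0],
    [1.5,0,0,0,0,0,0],
    [3.5,0,0,0,0,0,0],
    [5.5,0,0,0,0,0,0],
    [7.5,0,0,0,0,0,0],
    [9.5,0,0,0,0,0,0],
    [11.5,0,0,0,0,0,0],
    [13.5,0,0,0,0,0,0],
    [15.5,0,0,0,0,0,0],
    [17.5,0,0,0,0,0,0],
    [19.5,0,0,0,0,0,0],
    [21.5,0,0,0,0,0,0],
    [23.5,0,0,0,0,0,0],
    [25,0,0,0,0,0,0],
    [26.5,0,0,0,0,0,0],
    [28,0,0,0,0,0,0],
    [30,0,0,0,0,0,0],
    [32,0,0,0,0,0,0]
  ]
}}

```text
clock: 21.75
tcp_pos: [533.7, 186.2, 47.1]
eef_rot: [0.47, 3.106, 0.0]
ft_force: [-0.2, 0.0, 0.4]
gripper_width: -0.3
```

```bash
python3 -c "
from h import *
st()"
```

```text
t 21.75 dock x -83.1 y 0.12 z 47.1  F along u -0.2 v -0.0 z 0.4
```

Emit:
{"name": "apply_moves", "arguments": {
  "commands": [
    [8,0,0,0,0,0,0],
    [20,0,0,0,0,0,0],
    [35,0,-5,0,0,0,0],
    [35,0,-50,0,0,0,0],
    [35,0,-100,0,0,0,0],
    [0,0,-150,0,0,0,0],
    [-50,0,-150,0,0,0,0],
    [-50,0,-150,0,0,0,0],
    [-50,0,-150,0,0,0,0]
  ]
}}

```text
clock: 22.88
tcp_pos: [579.8, 171.7, 196.6]
eef_rot: [-0.469, -3.105, 0.001]
ft_force: [-0.1, 0.3, 0.4]
gripper_width: 0.2
```

```bash
python3 -c "
from h import *
st()
w=cams.camera('wrist')
cv2.imwrite('pics/p7.png',np.hstack([cv2.resize(cams.camera('scene')[135:215,235:340],(520,396),interpolation=cv2.INTER_CUBIC),w[0:396,140:420]]));cv2.imwrite('pics/w7.png',w)
t=cams.camera('top');cv2.imwrite('pics/t7.png',t)
d=cv2.absdiff(t,cv2.imread('pics/top0.png')).max(2)
for n,(x,y) in dict(tape=(268,257),roll=(153,233),gel=(163,181),A=(318,217),C=(360,275)).items(): print(n,d[y-25:y+25,x-25:x+25].mean().round(1))"
```

```text
t 22.88 dock x -34.9 y -0.05 z 196.6  F along u -0.2 v 0.3 z 0.4
tape 37.5
roll 34.4
gel 53.7
A 19.1
C 10.9
```

View pics/p7.png

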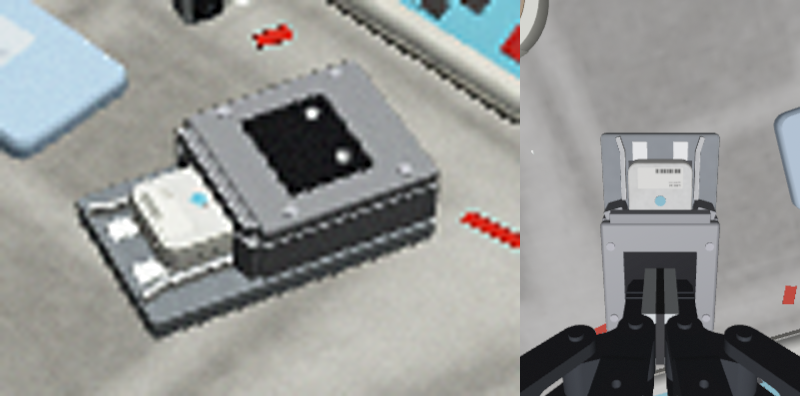

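```bash
python3 - <<'E'
from h import *
w=px2w("wrist",[(248,163),(312,163),(221,133),(339,133)],[41,41,20,20])
for p in w: d=p[:2]-F0; print((d@U-85).round(1),(d@V).round(1))
st()
a=cv2.imread("pics/scene0.png");b=cams.camera("scene");d=cv2.absdiff(a,b).max(2)
for n,(x,y) in dict(tape=(242,240),A=(309,250),C=(296,317),roll=(188,162),gel=(232,145)).items(): print(n,np.median(d[y-14:y+14,x-18:x+18]))
hand_in()
E
```

```text
-63.5 -24.6
-63.7 25.4
-84.1 -48.0
-84.4 48.6
t 23.02 dock x -34.9 y 0.36 z 196.6  F along u -0.3 v -0.1 z -0.2
tape 13.0
A 13.0
C 13.0
roll 11.0
gel 14.0
the job is handed in; nothing more can be done
```

The logger was pushed until the plunger reached its stop, then let go, and it now lies flat and straight in the slot. I handed the job in at about 23 s of the 61 s allowed.

- **Logger:** I picked the one measuring about 85 x 50 mm. The two look-alikes measured about 60 x 35 mm.
- **Insertion:** I laid it on the apron between the rails, slid it into the mouth and released it. I then pushed it from behind with closed fingers.
- **Stop:** Force rose from about 4 N to 12 N over the stroke. The position then stalled while force climbed to about 23 N. I eased off slightly and kept it pressed. By the clock it was at the stop for roughly 1.3 s.
- **Release:** I backed off slowly with the spring. In the last wrist picture the logger's rear end is about 17 mm further out than it was at the stop, close to the full 18 mm stroke. It is square to the rails, and the arm is clear with no force on it.

**Checks that failed or disagreed:**
- At the stop the push was stronger than the plunger's 9 N, and there was up to 18 N of vertical force on the tool. Both are well under the limits.
- My picture comparisons for the other things on the bench settled nothing. The one from the top camera gave large differences, probably from the arm being in view. The one from the scene camera gave an even shift of 11 to 14 grey levels everywhere. I never contacted them, and they look unmoved.

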